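# Shut the blue slide drawer and the slide box lid

## Robot

A 6-joint arm with a two-finger parallel gripper is mounted at the origin on the work surface. World frame = base frame: x ahead of the robot, y to its left, z up, the work surface at z = 0. Lengths are in m, angles in rad, forces in N, time in s.
With the tool pointing down it reaches from about 0.35 to 0.975 m from the base axis. Payload 4.9 kg.
Tool frame: the origin (TCP) lies between the finger pads; the fingertips stand 14 mm ahead of it and the grasp point (between the pads) lies 5 mm behind it (manip.tcp_to_tips is the distance from the TCP to the fingertips, in m); z points along the fingers, y is the line along which they close (so a half turn about z gives the same grasp; the last joint's range is limited). The gripper opens to 85 mm and grips with 20 to 120 N. Pads are 22 mm wide; open, the fingers measure 114 mm over their backs; the gripper's body (76 mm by 85 mm) begins 54 mm behind the grasp point. The pads swing forward as they close: fully open they stand 13 mm farther back than shut.
Start: joints at [-1.419, 0.053, 1.613, -0, 1.476, -0.119], TCP at [0.167, -0.602, 0.245] pointing down, gripper open.
Joint ranges: [-3.01, 3.01], [-1.01, 2.22], [0.06, 2.58], [-1.02, 4.17], [0.09, 2.62], [-3.14, 3.14]. Speed limits (rad/s): [2.57, 2.57, 3.14, 3.14, 3.14, 3.14].

## Interface

Orientations are given as a unit quaternion [w, x, y, z].
In Python, from plant import manip gives the robot as it stands.
- The arm moves only by the tool servo_tool, never from a script. Its argument "moves" is a list that holds one entry, the list of rows, each a list of 7 numbers: the shift along the tool's x, y, z in mm, then the turn, a rotation vector about the tool's x, y, z in degrees, then the finger opening in mm, from 0 to 85.4. In form: [[[x, y, z, ax, ay, az, fingers], ...]]. A call has 1 to 12 rows; each row shifts and turns the commanded pose from where the row before left it, along the tool's axes as they then stand; what a row does not reach is not made up. A row lasts 1/8 s, in which the tool goes at most 62.5 mm and 10.7 degrees, less where a joint would pass 70% of its speed; a pose out of reach is approached as far as the arm can. A call with a gripper value outside its range is refused whole. The fingers move at their own pace and stop on an object; the grip force is fixed at half the most. Time passes only in rows, so rows that do not move let the fingers close. It gives the time, the measured TCP pose, the force, the opening and the grip force at its end, in the units of the state.
- manip.state(): the state, without advancing time (a new reading comes with each control period).
- manip.grab_frame(name): name is "scene" or "side" or "wrist"; returns a dict with "image" (480x640x3 uint8, blue, green, red), "mtx" (3x3 intrinsics, pixels), "eye" and "rotation" of the camera in the world. Camera axes: x right, y down, z forward; pixel columns grow to the right and rows downward; lengths in m; the calibration is good to about 2 mm. The wrist camera is an equidistant fisheye: a pixel r from the principal point sees the ray r / f radians off the axis. A picture is of the moment at which its call begins. There is no depth.
- manip.job_done(): hands the job in; it is judged then, once.
The state is a dict: "time": time; "joint_pos": joint angles; "joint_vel": joint speeds; "joint_efforts": joint torques, N m; "tool_pos": TCP position; "tool_rot": TCP orientation; "contact_force": force on the tool from outside, world axes, zero at the start; "ft_torque": the same for the moment, N m; "gripper_width": opening from 0.0 (shut) to 1.0 (fully open); "grasp_force": force on a finger pad.
Only numpy, scipy, OpenCV 4.12 (cv2) and the standard library are available. Lean on these libraries where they do the work, as an engineer would, in place of code of your own. Each camera call takes 0.05 s, during which the arm holds its last target. There are 200 camera calls.

## Task

Tidy up at the microscope desk, pushing with your fingertips: push the open drawer of the blue slide file fully home, and push the standing lid of the green slide box over and down until it is fully shut, in either order. Leave the white file's drawer open just as it is, do not lift the green box or shove it away from its place, and leave everything else on the desk undisturbed.

Things in the scene. Friction and masses are not known exactly. Their poses are not given: they have to be found in the camera images.
- blue_file: All-blue steel slide file, casing 192 deep x 130 wide x 100 mm high, one drawer, fixed. Origin on the desk, 30 mm behind the plane of the drawer's front face when shut; +x points to its back, its drawer faces -x and slides out along -x. In any of three places in a row across the desk, turned up to 16 degrees. Its drawer is to be shut.
- blue_drawer (a joint): How far the blue drawer is out, in m: 0 fully home, 0.09 fully out; starts 0.03 to 0.065. It slides with about 1.5 N of friction, no spring or catch, and stays where it is left.
- blue_face (a point): Point on the outer face of the blue drawer's front, in the middle of its 126 mm width, 65 mm above the desk; it moves with the drawer. Axes as the blue file's: the face looks to -x, push along +x. The flat front panel reaches from 12 to 94 mm above the desk; a small steel knob (18 mm across, centre 30 mm above the desk) stands out 15 mm from its lower middle.
- white_file: All-white steel slide file, casing 192 deep x 130 wide x 100 mm high, one drawer, fixed. Origin on the desk, 30 mm behind the plane of the drawer's front face when shut; +x points to its back, its drawer faces -x and slides out along -x. In any of three places in a row across the desk, turned up to 16 degrees. Same make as the blue one; its drawer is to stay open as it is.
- white_drawer (a joint): How far the white drawer is out, in m, as for the blue one; starts 0.03 to 0.065.
- white_face (a point): Point on the outer face of the white drawer's front, as blue_face on the blue one.
- slide_box: Loose green slide box, 95 (x) x 170 (y) x 35 mm high without its lid, about 0.6 kg. Origin at the underside, below the middle of the hinged long edge: the box reaches from there 95 mm along its own -x, and 85 mm to either side along y. It stands in one of the three places, turned up to 16 degrees, hinge edge away from the robot.
- box_lid (a joint): Angle of the green box's lid, rad: 0 shut flat, 1.57 upright, 1.9 as far back as it goes; starts 1.25 to 1.7. The hinge is stiff (about 0.05 N m of friction): the lid stays where it is left at any angle and must be pushed all the way down; about 1 N at its edge moves it.
- lid_hinge (a point): Middle of the hinge line of the green box, 35 mm above the desk; axes as the box's: the hinge line runs along y, the lid lies along -x from here when shut and turns up and back about +y as it opens.
- lid_edge (a point): Middle of the lid's free edge, on its outer (upper when shut) face: 95 mm from the hinge line, 12 mm off the lid's underside. The lid is a green plate 95 x 170 mm, 12 mm thick in all, outer face flat; standing, its outer face looks away from the robot, its edge about 130 mm above the desk. Shut, the box is 47 mm high.
- oil_bottle: Bystander: small amber bottle, 32 mm across, 70 mm high, loose; origin under its centre.
- slide_mailer: Bystander: flat white slide case 30 x 80 x 18 mm, loose; origin under its centre.
- marker: Bystander: grey and black marker pen 143 mm long, 15 mm thick, lying along its own x, loose; origin underneath near its middle.
- glasses: Bystander: black spectacles standing with arms unfolded, 130 wide x 140 x 40 mm, loose; origin under the bridge, arms towards its +x.
- tape_dispenser: Bystander: blue desk tape dispenser 100 x 45 x 82 mm, loose; origin under its centre.
- mug: Bystander: white mug 76 mm across, 90 mm high, loose; origin under its centre.
Not all that is in view belongs to the job. What is shaped like the slide_box but yellow is not meant.

How it is judged:
At the end, for the whole second after the job is handed in: The blue drawer is within 4 mm of fully home, the green box's lid within 0.06 rad of flat shut, the white drawer within 10 mm of where it stood, and the green box flat on the desk at rest within 30 mm of where it stood (value of joint blue_drawer below 0.004 m and value of joint box_lid below 0.06 rad and distance of white_face from where it was at the start of the episode below 0.01 m and height (world z) of slide_box below 0.01 m and angle between slide_box's own z axis and vertical below 0.05 rad and distance of slide_box from where it was at the start of the episode below 0.03 m and linear speed of slide_box below 0.02 m/s); the robot touches nothing.
It fails at once if the green box is lifted (more than 15 mm off the desk) or tipped (more than 0.25 rad) (height (world z) of slide_box above 0.015 m or angle between slide_box's own z axis and vertical above 0.25 rad).
It fails at once if the green box is shoved more than 30 mm from its place (distance of slide_box from where it was at the start of the episode above 0.03 m).
It fails at once if the white drawer is moved (more than 10 mm) (distance of white_face from where it was at the start of the episode above 0.01 m).
It fails at once if a bystander (bottle, slide case, marker, spectacles, tape dispenser or mug) is moved more than 30 mm (distance of any of oil_bottle, slide_mailer, marker, glasses, tape_dispenser, mug from where it was at the start of the episode above 0.03 m).
It also fails if it takes over 51 s, if anything falls off the work surface, if the arm or the gripper's body presses on something with over 40 N, if the wrist force passes 120 N, or if a joint passes its speed limit or range.

## Working session

There is one attempt and no reset: what is moved stays moved. The work goes in short steps, Python scripts to look and compute and a tool call to move; the robot and the scene stay as the last step left them, time stands still between calls to the robot, and variables do not carry over. Pictures are saved under pics/ and viewed, at most 10 in all, crops included, and the job is handed in when it is done.

Besides the shell and the picture viewer there is one more tool, called by a JSON object that holds its "api" and its "payload", one argument or row to a line. servo_tool: Moves the arm, as the interface text tells. Its arguments: {"type":"object","properties":{"moves":{"type":"array"}},"required":["moves"]}

```bash
mkdir -p pics; cat > h.py <<'E'
import numpy as np,cv2,pickle
from plant import manip
def grab(n,f):
    d=manip.grab_frame(n); pickle.dump(d,open(f'pics/{f}.pkl','wb')); cv2.imwrite(f'pics/{f}.png',d['image']); return d
def load(f): return pickle.load(open(f'pics/{f}.pkl','rb'))
def ray(d,u,v):
    K=np.array(d['mtx']); r=np.array(d['rotation'])@np.linalg.solve(K,[u,v,1.]); return np.array(d['eye']),r
def onz(d,u,v,z):
    e,r=ray(d,u,v); return e+r*(z-e[2])/r[2]
def proj(d,p):
    c=np.array(d['rotation']).T@(np.array(p)-d['eye']); q=np.array(d['mtx'])@c; return q[:2]/q[2]
E
python3 - <<'E'
from h import *
for n in('scene','side'):
    d=grab(n,n+'0'); print(n,d['mtx'],d['eye'],d['rotation'])
E
```

```text
scene [[537.75510866   0.         317.8789192 ]
 [  0.         537.75510866 241.43491182]
 [  0.           0.           1.        ]] [1.31429374 0.86991143 0.81487664] [-0.18285087  0.33709666  0.80138578 -0.45903402]
side [[491.02154299   0.         321.98620155]
 [  0.         491.02154299 238.06150212]
 [  0.           0.           1.        ]] [ 0.37767474 -1.07152205  0.93402393] [-0.42955853  0.90271863 -0.01837096  0.01552595]
```

```bash
cat >> h.py <<'E'
from scipy.spatial.transform import Rotation as R
def qm(q): q=np.array(q); return R.from_quat(np.r_[q[1:],q[0]]).as_matrix()
def _fix(d): d['rotation']=qm(d['rotation']) if np.array(d['rotation']).shape==(4,) else d['rotation']; return d
def load(f): return _fix(pickle.load(open(f'pics/{f}.pkl','rb')))
E
```

```text
(no output)
```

View pics/scene0.png

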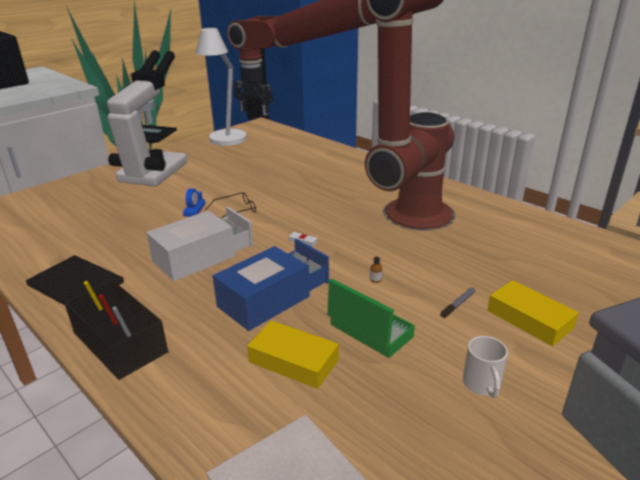

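View pics/side0.png

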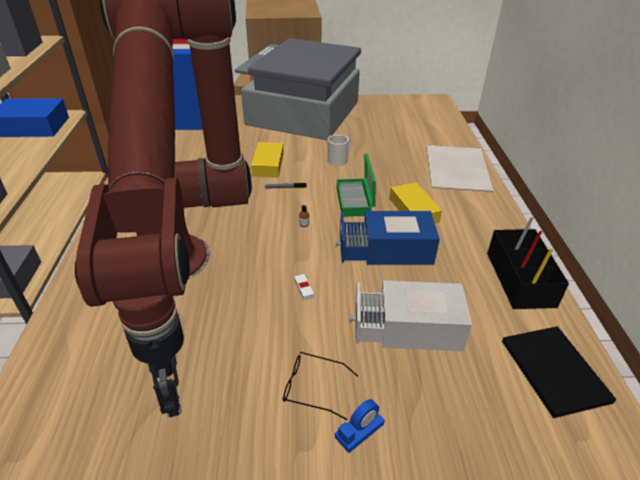

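Candidates: green box at scene (370,315) / side (355,190), against the yellow ones at scene (293,352) and (532,310). Blue file at scene (272,285) / side (390,237), against the white file at scene (200,240) and the blue tape dispenser at scene (193,203). I'll take the green box and the blue file, and check them in one close crop.

```bash
python3 - <<'E'
from h import *
a=cv2.imread('pics/scene0.png')[235:355,205:425]; b=cv2.imread('pics/side0.png')[145:275,290:450]
a=cv2.resize(a,None,fx=3.6,fy=3.6,interpolation=2)[:, :800]; 
b=cv2.resize(b,None,fx=4.6,fy=4.6,interpolation=2)
cv2.imwrite('pics/ca.png',a);cv2.imwrite('pics/cb.png',b);print(a.shape,b.shape)
E
```

```text
(432, 792, 3) (598, 736, 3)
```

View pics/ca.png

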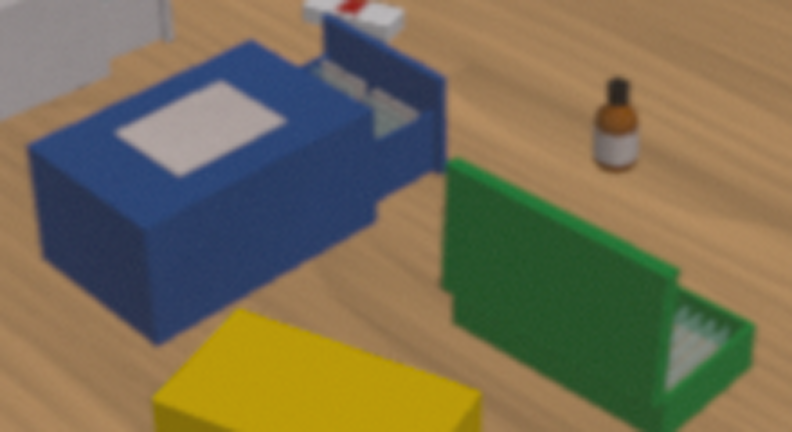

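View pics/cb.png

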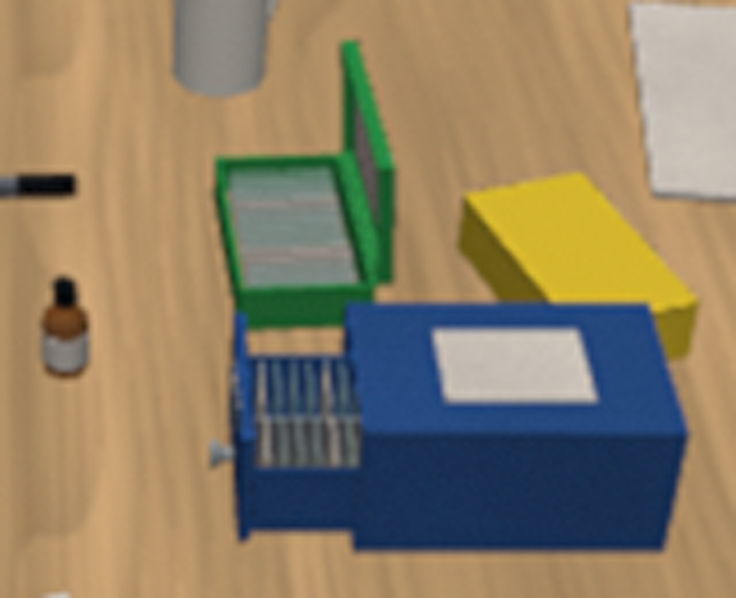

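```bash
python3 - <<'E'
from h import *
s=load('side0');c=load('scene0');np.set_printoptions(precision=4,suppress=True)
S=lambda u,v,z:onz(s,290+u/4.6,145+v/4.6,z)
C=lambda u,v,z:onz(c,205+u/3.6,235+v/3.6,z)
for n,p in [('casing FL',S(345,305,.1)),('BL',S(650,303,.1)),('BR',S(685,433,.1)),('FR',S(355,435,.1)),
 ('C casing BL',C(158,228,.1)),('C BR',C(30,148,.1)),('C FR',C(250,42,.1)),('C FL',C(375,115,.1)),
 ('face L',S(238,313,.094)),('C face R',C(325,15,.094)),('C face L',C(445,80,.094)),('S face R bottom',S(243,537,.012)),
 ('box frontL',S(217,160,.035)),('frontR',S(240,292,.035)),('frontR0',S(243,325,0)),('hingeR',S(373,290,.035)),
 ('C hinge R0',C(455,322,0)),('C hinge L0',C(660,432,0)),('C frontL',C(753,325,.035))]: print(n,p)
def tri(a,b):
    (e1,r1),(e2,r2)=a,b; A=np.stack([r1,-r2],1); t=np.linalg.lstsq(A,e2-e1,rcond=None)[0]; p,q=e1+t[0]*r1,e2+t[1]*r2; return (p+q)/2,np.linalg.norm(p-q)
print(tri(ray(s,290+350/4.6,145+42/4.6),ray(c,205+676/3.6,235+270/3.6)))
print(tri(ray(s,290+390/4.6,145+165/4.6),ray(c,205+455/3.6,235+160/3.6)))
w=manip.state();print(w['tool_pos'],qm(w['tool_rot']))
for nm,u,v,z in[('bottle',304,224,0)]:print(nm,onz(s,u,v,z))
E
```

```text
casing FL [0.5657 0.0724 0.1   ]
BL [0.7589 0.0688 0.1   ]
BR [ 0.7509 -0.0609  0.1   ]
FR [ 0.5568 -0.0566  0.1   ]
C casing BL [0.7517 0.0769 0.1   ]
C BR [ 0.7548 -0.0523  0.1   ]
C FR [ 0.5675 -0.0482  0.1   ]
C FL [0.5719 0.0837 0.1   ]
face L [0.4986 0.0741 0.094 ]
C face R [ 0.4981 -0.0446  0.094 ]
C face L [0.5016 0.0809 0.094 ]
S face R bottom [ 0.4955 -0.0456  0.012 ]
box frontL [0.5065 0.3461 0.035 ]
frontR [0.5104 0.1787 0.035 ]
frontR0 [0.5145 0.1881 0.    ]
hingeR [0.6016 0.1783 0.035 ]
C hinge R0 [0.603  0.1868 0.    ]
C hinge L0 [0.5919 0.3478 0.    ]
C frontL [0.5076 0.3518 0.035 ]
(array([0.5983, 0.3542, 0.1293]), np.float64(0.0037362449000747254))
(array([0.6058, 0.1886, 0.13  ]), np.float64(0.002745920982816658))
[ 0.1671 -0.6017  0.2442] [[ 0.9636  0.2675 -0.0003]
 [ 0.2675 -0.9636  0.0018]
 [ 0.0002 -0.0019 -1.    ]]
bottle [ 0.3896  0.1479 -0.    ]
```

Both choices hold up: the blue face centre is near (0.499, 0.015), the green hinge near (0.600, 0.267), and the lid is about upright. First I'll bring the shut fingers in front of the blue face.

{"api": "servo_tool", "payload": {
  "moves": [
    [[0,0,0,0,0,7.75,0],[0,0,0,0,0,7.75,0],[24,-50,0,0,0,0,0],[24,-50,0,0,0,0,0],[24,-50,0,0,0,0,0],[24,-50,0,0,0,0,0],[24,-50,0,0,0,0,0],[24,-50,0,0,0,0,0],[24,-50,0,0,0,0,0],[24,-50,0,0,0,0,0],[24,-50,0,0,0,0,0],[24,-50,0,0,0,0,0]]
  ]
}}

```text
time: 1.6
tool_pos: [0.4073, -0.1003, 0.2451]
tool_rot: [0.0, 1.0, 0.0, 0.0]
contact_force: [1.2, 0.2, 0.1]
gripper_width: -0.003
grasp_force: 0.0
```

{"api": "servo_tool", "payload": {
  "moves": [
    [[16,-38,0,0,0,0,0],[16,-38,0,0,0,0,0],[16,-39,0,0,0,0,0],[0,0,35,0,0,0,0],[0,0,45,0,0,0,0],[0,0,45,0,0,0,0],[0,0,30,0,0,0,0],[0,0,15,0,0,0,0],[0,0,0,0,0,0,0]]
  ]
}}

```text
time: 2.72
tool_pos: [0.4543, 0.013, 0.0745]
tool_rot: [-0.0, 1.0, 0.0, -0.001]
contact_force: [0.5, -0.4, 0.6]
gripper_width: -0.004
grasp_force: 0.0
```

```bash
python3 - <<'E'
from h import *
grab('side','side1')
a=cv2.imread('pics/side1.png')[145:275,270:450]
cv2.imwrite('pics/c1.png',cv2.resize(a,None,fx=4,fy=4,interpolation=2))
E
```

```text
(no output)
```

View pics/c1.png

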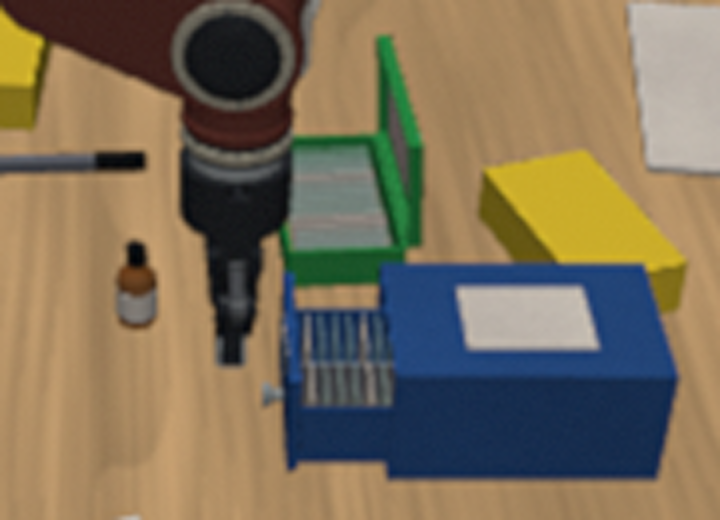

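The fingertips, at crop (230,360), stand in front of the blue face at crop (290,370), above the knob. Pushing now.

{"api": "servo_tool", "payload": {
  "moves": [
    [[15,0,0,0,0,0,0],[10,0,0,0,0,0,0],[10,0,0,0,0,0,0],[10,0,0,0,0,0,0],[10,0,0,0,0,0,0],[10,0,0,0,0,0,0],[10,0,0,0,0,0,0],[5,0,0,0,0,0,0],[0,0,0,0,0,0,0]]
  ]
}}

```text
time: 3.9
tool_pos: [0.5357, 0.013, 0.0754]
tool_rot: [-0.0, 1.0, 0.0, 0.001]
contact_force: [-0.2, 0.4, -0.2]
gripper_width: -0.0
grasp_force: 0.0
```

{"api": "servo_tool", "payload": {
  "moves": [
    [[4,0,0,0,0,0,0],[4,0,0,0,0,0,0],[3,0,0,0,0,0,0],[0,0,0,0,0,0,0]]
  ]
}}

```text
time: 4.4
tool_pos: [0.5446, 0.0129, 0.0752]
tool_rot: [0.0, 1.0, 0.0, -0.002]
contact_force: [-8.0, -0.4, 5.8]
gripper_width: 0.0
grasp_force: 4.1
```

```bash
python3 - <<'E'
from h import *
grab('side','side2')
a=cv2.imread('pics/side2.png')[145:275,270:450]
cv2.imwrite('pics/c2.png',cv2.resize(a,None,fx=4,fy=4,interpolation=2))
E
```

```text
(no output)
```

View pics/c2.png

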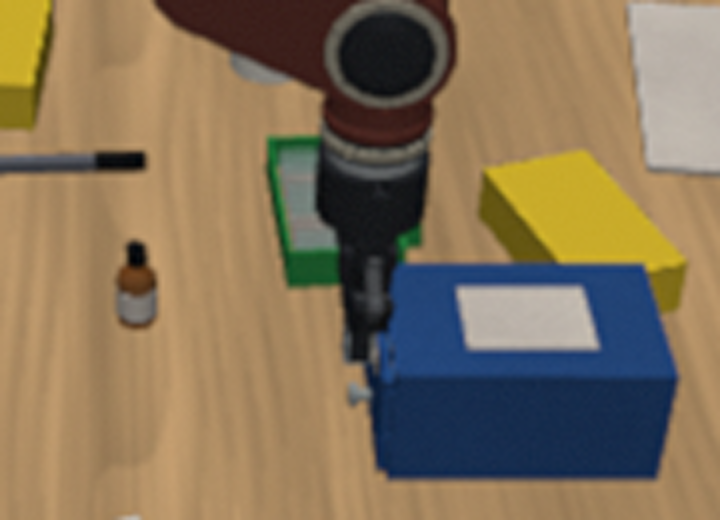

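The drawer looks home (front flush at crop x≈378) and force is rising. I'll press a little more, back off and lift.

{"api": "servo_tool", "payload": {
  "moves": [
    [[3,0,0,0,0,0,0],[0,0,0,0,0,0,0]]
  ]
}}

```text
time: 4.7
tool_pos: [0.5446, 0.0129, 0.0752]
tool_rot: [0.0, 1.0, 0.0, -0.007]
contact_force: [-20.0, -1.5, 15.0]
gripper_width: -0.003
grasp_force: 10.7
```

{"api": "servo_tool", "payload": {
  "moves": [
    [[-20,0,0,0,0,0,0],[-30,0,0,0,0,0,0],[0,0,-40,0,0,0,0],[0,0,-50,0,0,0,0],[0,0,-50,0,0,0,0],[0,0,-35,0,0,0,0],[40,-45,0,0,0,0,0],[40,-45,0,0,0,0,0],[40,-45,0,0,0,0,0],[40,-45,0,0,0,0,0],[8,-74,0,0,0,0,0],[0,0,0,0,0,0,0]]
  ]
}}

```text
time: 6.2
tool_pos: [0.6658, 0.2594, 0.2495]
tool_rot: [-0.001, 1.0, 0.003, 0.0]
contact_force: [-0.3, -0.7, 0.1]
gripper_width: 0.002
grasp_force: 0.0
```

```bash
python3 - <<'E'
from h import *
grab('side','side3')
grab('scene','scene3')
a=cv2.imread('pics/side3.png')[145:275,270:450]
b=cv2.imread('pics/scene3.png')[235:365,205:425]
cv2.imwrite('pics/c3.png',np.hstack([cv2.resize(x,None,fx=2,fy=2,interpolation=2) for x in(a,b)]))
E
```

```text
(no output)
```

View pics/c3.png

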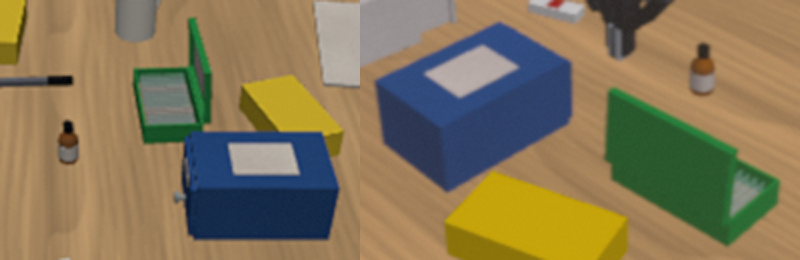

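The drawer stopped hard at 20 N and sits flush with the casing (crop x≈185). The green box is unmoved. Now down behind the lid, then an arc about the hinge.

{"api": "servo_tool", "payload": {
  "moves": [
    [[0,-8,20,0,0,0,0],[0,0,45,0,0,0,0],[0,0,40,0,0,0,0],[0,0,20,0,0,0,0],[0,0,4,0,0,0,0],[-10,0,0,0,0,0,0],[-10,0,0,0,0,0,0],[-8,0,0,0,0,0,0],[-8,0,0,0,0,0,0],[-8,0,1,0,0,0,0],[-8,0,1,0,0,0,0],[0,0,0,0,0,0,0]]
  ]
}}

```text
time: 7.8
tool_pos: [0.613, 0.2631, 0.1192]
tool_rot: [0.0, 1.0, 0.0, -0.0]
contact_force: [-0.1, -0.4, 0.4]
gripper_width: 0.002
grasp_force: 0.0
```

```bash
python3 - <<'E'
from h import *
grab('side','side4')
grab('scene','scene4')
a=cv2.imread('pics/side4.png')[125:255,270:450]
b=cv2.imread('pics/scene4.png')[235:365,235:455]
cv2.imwrite('pics/c4.png',np.hstack([cv2.resize(x,None,fx=2,fy=2,interpolation=2) for x in(a,b)]))
E
```

```text
(no output)
```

View pics/c4.png

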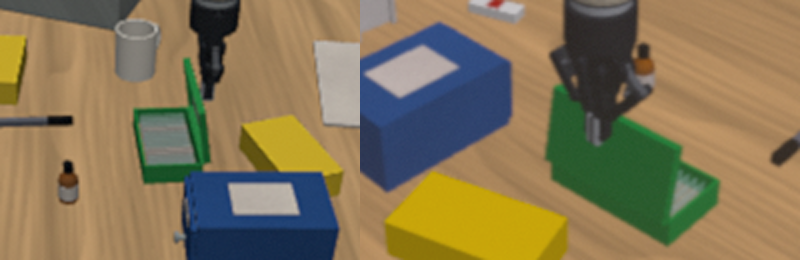

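The tip stands at the middle of the lid's outer face near its top (right crop (597,140)). Now the arc.

{"api": "servo_tool", "payload": {
  "moves": [
    [[-5,0,-1,0,0,0,0],[-5,0,-1,0,0,0,0],[-9,0,0,0,0,0,0],[-10,0,1,0,0,0,0],[-9,0,4,0,0,0,0],[-9,0,6,0,0,0,0],[-8,0,6,0,0,0,0],[-7,0,7,0,0,0,0],[-5,0,8,0,0,0,0],[-5,0,9,0,0,0,0],[-3,0,9,0,0,0,0],[-2,0,6,0,0,0,0]]
  ]
}}

```text
time: 9.4
tool_pos: [0.5363, 0.2629, 0.0644]
tool_rot: [0.0, 1.0, 0.0, -0.0]
contact_force: [-0.2, -0.8, 1.1]
gripper_width: 0.002
grasp_force: 0.2
```

{"api": "servo_tool", "payload": {
  "moves": [
    [[0,0,2,0,0,0,0],[0,0,2,0,0,0,0],[0,0,0,0,0,0,0]]
  ]
}}

```text
time: 9.78
tool_pos: [0.5369, 0.263, 0.0614]
tool_rot: [-0.0, 1.0, 0.0, 0.0]
contact_force: [-0.2, 0.1, -0.3]
gripper_width: -0.001
grasp_force: 0.0
```

{"api": "servo_tool", "payload": {
  "moves": [
    [[0,0,2,0,0,0,0],[0,0,2,0,0,0,0],[0,0,0,0,0,0,0]]
  ]
}}

```text
time: 10.15
tool_pos: [0.5372, 0.2632, 0.0608]
tool_rot: [0.0, 1.0, 0.0, -0.0]
contact_force: [-9.6, -3.7, 17.9]
gripper_width: 0.003
grasp_force: 8.5
```

It stopped hard with the tip at 47 mm, so the lid is shut. Lifting straight up and checking.

{"api": "servo_tool", "payload": {
  "moves": [
    [[0,0,-5,0,0,0,0],[0,0,-20,0,0,0,0],[0,0,-45,0,0,0,0],[0,0,-50,0,0,0,0],[0,0,-50,0,0,0,0],[0,0,-20,0,0,0,0],[0,0,0,0,0,0,0]]
  ]
}}

```text
time: 11.02
tool_pos: [0.5374, 0.2633, 0.2492]
tool_rot: [-0.001, 1.0, 0.0, 0.002]
contact_force: [0.0, -0.2, -0.1]
gripper_width: 0.004
grasp_force: 0.0
```

```bash
python3 - <<'E'
from h import *
grab('side','side5')
grab('scene','scene5')
a=cv2.imread('pics/side5.png')[125:325,270:470]
b=cv2.imread('pics/scene5.png')[190:390,205:435]
cv2.imwrite('pics/c5.png',np.hstack([cv2.resize(x,None,fx=1.85,fy=1.85,interpolation=2) for x in(a,b)]))
E
```

```text
(no output)
```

View pics/c5.png

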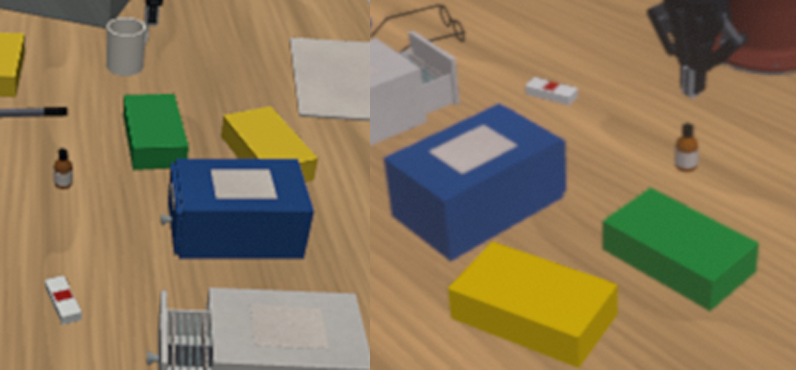

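The green box is flat shut (right crop (680,245)), the blue drawer is flush, the white drawer is still open and the bystanders are in place. Handing in.

```bash
python3 -c "
from plant import manip
print(manip.job_done())"
```

```text
the job is handed in; nothing more can be done
None
```

I pushed the blue drawer fully home and the green box's lid fully shut, both pressed to a hard stop. In the last pictures the green box is flat in its place, the white drawer is still open and nothing else looks moved. The job is handed in, but the hand-in call returned no verdict.

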